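# Seat the lid of a hooded pouring crock

## Robot

A 6-joint arm with a two-finger parallel gripper is mounted at the origin on the work surface. World frame = base frame: x ahead of the robot, y to its left, z up, the work surface at z = 0. Lengths are in mm, angles in rad, forces in N, time in s.
With the tool pointing down it reaches from about 150 to 775 mm from the base axis. Payload 6.1 kg.
Tool frame: the origin (TCP) lies between the finger pads, 19 mm behind the fingertips; this is the grasp point; z points along the fingers, y is the line along which they close (so a half turn about z gives the same grasp; the last joint's range is limited). The gripper opens to 85 mm and grips with 20 to 120 N. Pads are 22 mm wide; open, the fingers measure 114 mm over their backs; the gripper's body (76 mm by 85 mm) begins 54 mm behind the grasp point. The pads swing forward as they close: fully open they stand 13 mm farther back than shut.
Start: joints at [-1.119, 0.126, -0.04, 1.405, 0, 1.571], TCP at [229.199, -472.309, 249.995] pointing down, gripper open.
Joint ranges: [-2.72, 2.72], [-0.95, 1.95], [-1.27, 1.35], [-1.78, 2.02], [-1.46, 1.47], [-3.14, 3.14]. Speed limits (rad/s): [2.39, 2.39, 3.01, 3.14, 3.14, 3.14].

## Interface

Orientations are given as a unit quaternion [x, y, z, w].
In Python, from cell import status, cams, r gives the robot as it stands.
- The arm moves only by the tool play_rows, never from a script. Its argument "commands" is a list of rows, each a list of 3 entries, a list of its own where there are three numbers: the finger opening in mm, from 0 to 85.4, then the shift along the world's x, y, z in mm, then the turn, a rotation vector about the world's x, y, z in rad. In form: [[jaw, [dx, dy, dz], [rx, ry, rz]], ...]. A call has 1 to 20 rows; each row is the pose to reach, as a shift and turn from the pose commanded when the call began; what a row does not reach only later rows make up. A row lasts 1/12 s, in which the tool goes at most 41.7 mm and 7.16 degrees, less where a joint would pass 70% of its speed; a pose out of reach is approached as far as the arm can. A call with a gripper value outside its range is refused whole. The fingers move at their own pace and stop on an object; "grip_force" is the grip in N (left out, the last holds). Time passes only in rows, so rows that repeat a pose let the fingers close. It gives the time, the measured TCP pose, the force, the opening and the grip force at its end, in the units of the state.
- status.get_state(): the state, without advancing time (a new reading comes with each control period).
- cams.camera(name): name is "scene" or "top" or "wrist"; returns a dict with "img" (480x640x3 uint8, red, green, blue), "camera_matrix" (3x3 intrinsics, pixels), "R" (3x3) and "t" (3): a world point X has camera coordinates R X + t. Camera axes: x right, y down, z forward; pixel columns grow to the right and rows downward; lengths in mm; the calibration is good to about 2 mm. A picture is of the moment at which its call begins. There is no depth.
- r.close_job(): hands the job in; it is judged then, once.
The state is a dict: "time": time; "joint_pos": joint angles; "joint_velocities": joint speeds; "joint_efforts": joint torques, N m; "tool_pos": TCP position; "tool_rot": TCP orientation; "wrist_force": force on the tool from outside, world axes, zero at the start; "torque": the same for the moment, N m; "gripper_width": finger opening in mm; "grasp_force": force on a finger pad.
Only numpy, scipy, OpenCV 4.12 (cv2) and the standard library are available. Lean on these libraries where they do the work, as an engineer would, in place of code of your own. Each camera call takes 0.05 s, during which the arm holds its last target. There are 200 camera calls.

## Task

Fit the big knobbed lid from the sloping drying stand to the stoneware crock: tip it in edge first so that its edge passes under the hood at the pouring beak, then level it so that it lies flat and fully home in its recessed seat. Lower it gently, do not let its raised edge drop into the crock, let go of it, and leave the other ware where it stands.

Things in the scene. Friction and masses are not known exactly. Their poses are not given: they have to be found in the camera images.
- lid: Buff stoneware lid, about 240 g: flat disc 112 mm wide, 8 mm thick, with a round upright knob in its middle, 30 mm in diameter, rising 44 mm above the disc. Origin: centre of the underside; z out through the knob; turning about z does not matter. It starts on the stand's sloping board, low edge on the stop pegs, z leaning 32 degrees from vertical towards the stand's -x.
- lid_knob (a point): Point on the lid's axis 36 mm above the underside (28 mm above the disc's top): a good place for the TCP when gripping the knob, fingers along the knob's axis, closing across its 30 mm diameter.
- crock: Squat round buff stoneware pouring crock, stuck to the table, 149 mm wide, rim 80 mm high. Its mouth is a counterbore 120 mm wide, 10 mm deep: a flat ledge 70 mm above the table (14 mm wide, a 92 mm hole inside it) within a wall 10 mm thick. Hood and beak on its -x side (beak to 95 mm from the axis), loop handle on its +x side (to 114 mm). Origin: centre of the underside on the table; z up.
- crock_seat (a point): Centre of the ledge on which the lid must lie, 70 mm above the table; axes as the crock's (-x towards the hood). The lid is home when its origin is here.
- crock_hood (a point): Middle of the hood's inner lower edge: 47 mm from the crock's axis towards -x, 16 mm above the ledge. The hood, 7 mm thick, roofs the mouth's -x side, 40 degrees to either side, reaching 13 mm in from the counterbore wall. Only 107 mm is free between it and the far wall, so the lid cannot go in flat: its low edge goes under the hood first, the lid tilted up to about 25 degrees.
- stand: Wooden drying stand, fixed: a dark board 140 mm wide and 156 mm along the slope, rising at 32 degrees (0.56 rad) towards the stand's +x, with two stop pegs 10 mm thick and 7 mm high near its low (-x) end. Middle of the board's top 66 mm above the table. Origin: under the board's middle, on the table.
- small_lid: Bystander: small buff stoneware lid, disc 80 mm in diameter, 29 mm high with its knob, lying flat on the table. Not the lid wanted. Origin: centre of its underside.
- cup: Bystander: blue glazed cup, 68 mm wide, 85 mm high. Origin: centre of its underside.
- bowl: Bystander: terracotta bowl, 110 mm wide, 55 mm high. Origin: centre of its underside.
- glaze_jar: Bystander: closed jar 76 mm wide, 100 mm high. Origin: centre of its underside.
- tumbler: Bystander: dark purple flared tumbler, 80 mm wide, 130 mm high. Origin: centre of its underside.
- brush: Bystander: brush 190 mm long, lying on the table. Origin: its underside, about the middle.
Mind the look-alikes: they are no part of the job. Leave any green, pink or red look-alike of the lid alone.

How it is judged (in metres and radians):
On the way:
1. the lid is tipped at least 6 degrees towards the hood, over the mouth with its low edge down in the counterbore (angle between lid's own z axis and vertical above 0.1 rad and x of lid_knob in the frame of crock_seat below -0.004 m and horizontal distance between lid and crock_seat below 0.016 m and z of lid in the frame of crock_seat between 0.002 and 0.036 m), for 0.05 s.
At the end, for the whole second after the job is handed in: The lid lies in the crock's seat: its origin within 7 mm of the seat's centre horizontally and 4 mm in height, tilted under 3.4 degrees, at rest (horizontal distance between lid and crock_seat below 0.007 m and z of lid in the frame of crock_seat between -0.004 and 0.004 m and angle between lid's own z axis and vertical below 0.06 rad and linear speed of lid below 0.02 m/s and angular speed of lid below 0.2 rad/s); the robot touches nothing.
It fails at once if the lid slams into the crock: it turns faster than 5 rad/s or moves faster than 0.4 m/s in the mouth (horizontal distance between lid and crock_seat below 0.03 m and z of lid in the frame of crock_seat below 0.04 m and (angular speed of lid above 5 rad/s or linear speed of lid above 0.4 m/s)).
It fails at once if a bystander is pushed more than 30 mm (distance of any of small_lid, cup, bowl, glaze_jar, tumbler, brush from where it was at the start of the episode above 0.03 m).
It also fails if it takes over 45 s, if anything falls off the work surface, if the arm or the gripper's body presses on something with over 40 N, if the wrist force passes 120 N, or if a joint passes its speed limit or range.

## Working session

There is one attempt and no reset: what is moved stays moved. The work goes in short steps, Python scripts to look and compute and a tool call to move; the robot and the scene stay as the last step left them, time stands still between calls to the robot, and variables do not carry over. Pictures are saved under pics/ and viewed, at most 10 in all, crops included, and the job is handed in when it is done.

Besides the shell and the picture viewer there is one more tool, called after "Call:" as name(argument=value, ...) on one line, values as JSON. play_rows: Moves the arm, as the interface text tells. Its arguments: {"type":"object","properties":{"commands":{"type":"array"},"grip_force":{"type":"number"}},"required":["commands"]}

```bash
mkdir -p pics; ls
python3 - <<'E'
from cell import status,cams,r
import cv2,numpy as np
for n in ["scene","top"]:
    c=cams.camera(n); cv2.imwrite(f"pics/{n}0.png",c["img"][:,:,::-1]); np.savez(f"{n}0.npz",**c)
    print(n,c["camera_matrix"].tolist(),c["R"].round(4).tolist(),np.round(c["t"],1).tolist())
print(status.get_state())
E
```

```text
pics
scene [[448.66593096759976, 0.0, 314.9025950557738], [0.0, 448.66593096759976, 241.60709866760814], [0.0, 0.0, 1.0]] [[-0.2476, 0.9688, -0.0122], [0.7321, 0.1788, -0.6573], [-0.6346, -0.1717, -0.7535]] [131.2, -299.9, 1360.2]
top [[442.73668303813776, 0.0, 306.95490832589996], [0.0, 442.73668303813776, 242.46010601920554], [0.0, 0.0, 1.0]] [[-0.0019, -0.9999, -0.0161], [-0.9958, 0.0033, -0.0912], [0.0912, 0.0159, -0.9957]] [20.1, 503.2, 1073.8]
{'time': 0.1, 'joint_pos': array([-1.11898640e+00,  1.26313352e-01, -4.05122320e-02,  1.40538745e+00,
        3.22984481e-05,  1.57080755e+00]), 'joint_velocities': array([-0.00020556, -0.00044439,  0.00281923,  0.00233596,  0.00019798,
       -0.00040174]), 'joint_efforts': array([-1.48434719e-03, -4.36905956e+01,  3.53604877e+01,  1.38312535e-02,
       -2.55205401e-05,  2.11045892e-05]), 'tool_pos': array([ 229.07183631, -472.01104004,  249.30724508]), 'tool_rot': array([ 9.74592820e-01,  2.23982886e-01, -1.42927709e-04, -6.93970762e-04]), 'wrist_force': array([ 0.10280486,  0.33937384, -0.17374896]), 'torque': array([ 0.03507577,  0.04747851, -0.04299445]), 'grasp_force': 0.0, 'gripper_width': 85.60723096889407}
```

View pics/scene0.png

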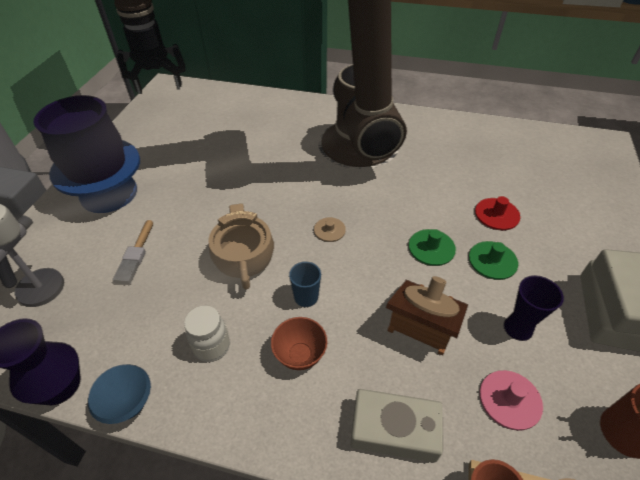

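View pics/top0.png

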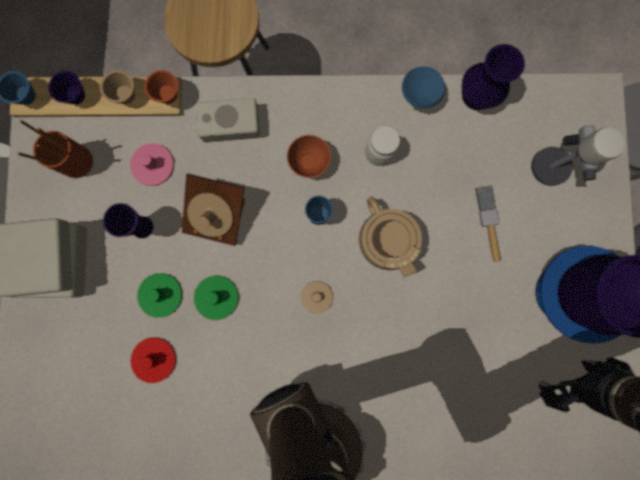

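Scene view: the wanted lid is buff with a tall knob on the dark sloping board, at scene (432,298) / top (210,214). It could be confused with the buff small lid (329,229 in scene), the green lids (431,246) and (493,259), the red (497,212) and the pink (510,398). I choose the one on the stand. The crock is at scene (241,243) / top (391,238), with the hood and beak towards top (407,266) and the loop handle at top (374,207).

Run:
```python
import cv2,numpy as np
t=cv2.imread("pics/top0.png");s=cv2.imread("pics/scene0.png")
def cr(im,x,y,name):
    c=cv2.resize(im[y:y+75,x:x+100],(800,600)if 0 else (400,300),interpolation=cv2.INTER_CUBIC)
    c=cv2.convertScaleAbs(c,alpha=1.4)
    for i in range(0,100,10):
        cv2.putText(c,str(x+i),(i*4,8),0,.28,(0,255,255),1); c[:, i*4]=c[:,i*4]//2+60
    for i in range(0,75,10):
        cv2.putText(c,str(y+i),(0,i*4+8),0,.28,(0,255,255),1); c[i*4]=c[i*4]//2+60
    return c
a=np.vstack([np.hstack([cr(t,165,175,''),cr(t,345,197,'')]),np.hstack([cr(s,378,272,''),cr(s,193,202,'')])])
cv2.imwrite("pics/crop1.png",a)
```

```text
(no output)
```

View pics/crop1.png

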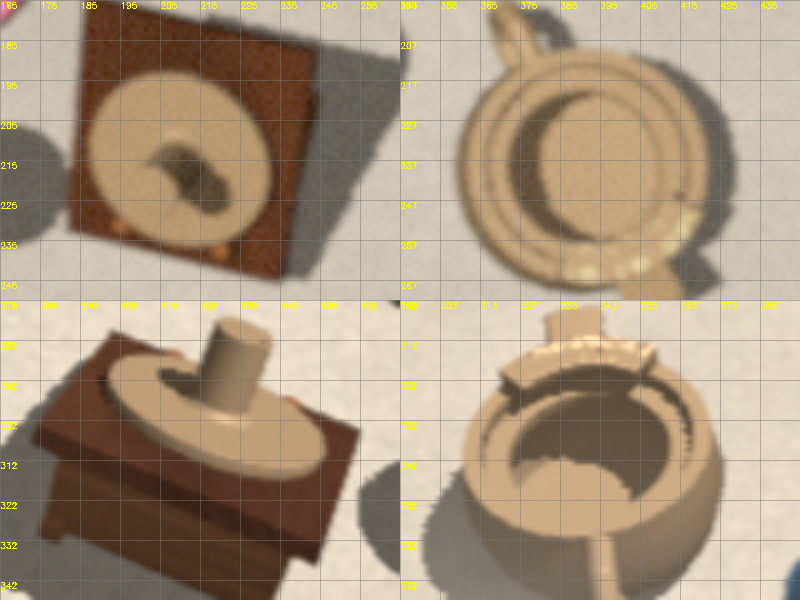

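Lid outline in top crop is an ellipse centred near px (210,214), pegs at (195,231) and (220,238), so the slope's low end faces image-down (towards the robot). Knob top in scene at (439.5,279.5). The crock's hood is at top (397,262), beak (407,268), handle (371,203).

```bash
cat > h.py <<'E'
import numpy as np,cv2
from scipy.optimize import least_squares
from scipy.spatial.transform import Rotation as Ro
def proj(c,P):
    X=np.atleast_2d(P)@c["R"].T+c["t"]; u=X@np.array(c["camera_matrix"]).T
    return u[:,:2]/u[:,2:]
def ray(c,px,z):
    d=c["R"].T@np.linalg.solve(c["camera_matrix"],[*px,1]); o=-c["R"].T@c["t"]
    return o+d*(z-o[2])/d[2]
A=np.linspace(0,2*np.pi,120,endpoint=False)
def circ(r,z): return np.c_[r*np.cos(A),r*np.sin(A),np.full(120,z)]
def hullres(c,P,pts):
    h=cv2.convexHull(proj(c,P).astype(np.float32))
    return [cv2.pointPolygonTest(h,(float(x),float(y)),True) for x,y in pts]
def lidR(yaw,tilt): return (Ro.from_euler('z',yaw)*Ro.from_euler('y',-tilt)).as_matrix()
DISC=np.r_[circ(56,0),circ(56,8)]
E
python3 - <<'E'
from h import *
T=dict(np.load("top0.npz"));S=dict(np.load("scene0.npz"))
print("cams",-T["R"].T@T["t"],-S["R"].T@S["t"])
m=lambda L,o,of:[(of[0]+(x-o[0])/4-.4,of[1]+(y-o[1])/4-.4) for x,y in L]
tp=m([(88,150),(165,70),(272,180),(195,247),(108,97),(255,225),(115,208),(235,105)],(0,0),(165,175))
sp=m([(107,378),(140,355),(326,445),(310,470),(275,479),(200,462),(150,435),(120,410)],(0,300),(378,272))
kt=m([(246,329)],(0,300),(378,272)); kt_t=None
def f(p,full=True):
    R=lidR(p[3],p[4]); P=DISC@R.T+p[:3]
    r=hullres(T,P,tp)+hullres(S,P,sp)
    k=proj(S,p[:3]+R[:,2]*52)-kt
    return np.r_[r,k.ravel(),(p[4]-.5585)*20]
s0=ray(T,(210,214.5),70); print(s0)
best=min((least_squares(f,[*s0,y,.56],diff_step=1e-4) for y in (-.6,-.2,.2,.6)),key=lambda s:s.cost)
print("lid",best.x.round(3),best.fun.round(2))
# crock
b=ray(T,(407.5,266),85);h=ray(T,(371,203),60);print("beak",b,"handle",h, ray(T,(391,238),75))
E
```

```text
cams [ 403.15723747    1.38947546 1115.44095426] [1115.26340945  160.08399317  829.44005278]
[566.93043889 250.07631617  70.        ]
lid [ 5.68493e+02  2.52183e+02  6.00860e+01 -2.62000e-01  5.92000e-01] [ 0.   -0.66 -0.17  0.32 -0.23 -0.92  0.73  1.16  0.39  0.34 -0.35  0.86
 -0.13 -0.5   0.03  0.45  0.01  0.02  0.68]
beak [ 441.99545952 -215.11663742   85.        ] handle [ 594.76172011 -136.193914     60.        ] [ 508.36322775 -179.97957097   75.        ]
```

Call:
play_rows(commands=[[85,[70,85,17],[0,0,0]],[85,[140,170,34],[0,0,0]],[85,[210,257,50],[0,0,0]],[85,[210,257,50],[0,0,0]],[85,[210,257,50],[0,0,0]],[85,[210,257,50],[0,0,0]],[85,[210,257,50],[0,0,0]],[85,[210,257,50],[0,0,0]],[85,[210,257,50],[0,0,0]],[85,[210,257,50],[0,0,0]],[85,[210,257,50],[0,0,0]],[85,[210,257,50],[0,0,0]],[85,[210,257,50],[0,0,0]]])

```text
time: 1.18
tool_pos: [438.3, -216.3, 299.7]
tool_rot: [0.975, 0.223, -0.0, -0.0]
wrist_force: [-0.4, -0.2, -0.2]
gripper_width: 85.3
grasp_force: 0.0
```

```bash
cat >> h.py <<'E'
def snap(name,cam="wrist"):
    from cell import cams
    c=cams.camera(cam); cv2.imwrite(f"pics/{name}.png",c["img"][:,:,::-1]); np.savez(f"{name}.npz",**c); return c
E
python3 - <<'E'
from h import *
c=snap("w1")
print("cam",-c["R"].T@c["t"],c["R"].round(3).tolist(),proj(c,[[508,-180,75],[568,252,65]]))
E
```

```text
cam [ 498.84395939 -187.92325775  423.56428005] [[0.435, -0.901, -0.001], [-0.868, -0.419, 0.267], [-0.241, -0.115, -0.964]] [[ 317.8024953   133.13442274]
 [-168.5493267  -205.19547043]]
```

View pics/w1.png

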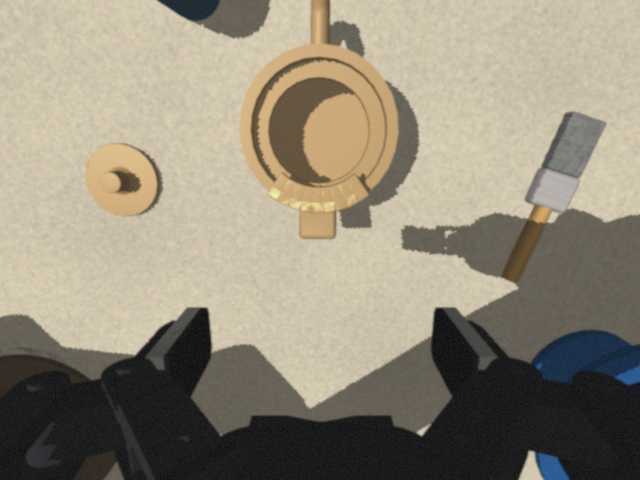

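Wrist view: crock mouth centre is near (320,125), handle at the top (320,20), hood around (320,195), beak (318,225). I'll take a second view from another place, then go to the lid.

Call:
play_rows(commands=[[85,[5,20,10],[0,0,0.1]],[85,[10,40,20],[0,0,0.2]],[85,[20,60,30],[0,0,0.3]],[85,[20,60,30],[0,0,0.4]],[85,[20,60,30],[0,0,0.5]],[85,[20,60,30],[0,0,0.5]]])

```text
time: 1.73
tool_pos: [458.9, -155.9, 330.1]
tool_rot: [0.889, 0.459, 0.0, 0.0]
wrist_force: [0.1, -0.1, 0.4]
gripper_width: 84.7
grasp_force: 0.0
```

Run:
```python
from h import *
c=snap("w2")
print("cam",-c["R"].T@c["t"],proj(c,[[508,-180,75],[568,252,65]]))
```

```text
cam [ 497.67668029 -101.85617861  454.03020275] [[ 373.54700753  205.62965454]
 [ 129.83254823 -295.26200503]]
```

Call:
play_rows(commands=[[85,[10,36,0],[0,0,0.12]],[85,[20,72,0],[0,0,0.24]],[85,[30,108,0],[0,0,0.36]],[85,[40,144,0],[0,0,0.48]],[85,[50,180,0],[0,0,0.6]],[85,[60,216,0],[0,0,0.72]],[85,[70,252,0],[0,0,0.84]],[85,[80,290,0],[0,0,0.96]],[85,[90,330,0],[0,0,1.08]],[85,[100,350,0],[0,0,1.2]],[85,[110,360,0],[0,0,1.32]],[85,[110,370,0],[0,0,1.44]],[85,[110,370,0],[0,0,1.56]],[85,[110,370,0],[0,0,1.68]],[85,[110,370,0],[0,0,1.8]],[85,[110,370,0],[0,0,1.92]],[85,[110,370,0],[0,0,1.93]],[85,[110,370,0],[0,0,1.93]]])

```text
time: 3.28
tool_pos: [569.4, 213.9, 329.8]
tool_rot: [0.132, 0.991, -0.0, -0.0]
wrist_force: [-0.6, 0.8, 0.2]
gripper_width: 85.0
grasp_force: 0.0
```

Run:
```python
from h import *
from cell import status
c=snap("w3")
print("cam",-c["R"].T@c["t"],proj(c,[[508,-180,75],[568,252,65]]),status.get_state()["joint_pos"])
```

```text
cam [504.27918937 230.72009919 453.69707991] [[-52.34421937 256.28585147]
 [356.47902158 202.63192906]] [3.59488566e-01 3.10584896e-01 3.67708476e-01 1.62821317e+00
 3.23611866e-05 6.24956458e-01]
```

Call:
play_rows(commands=[[85,[-20,15,-34],[-0.026,-0.097,0]],[85,[-40,30,-68],[-0.052,-0.194,0]],[85,[-60,45,-102],[-0.078,-0.29,0]],[85,[-80,60,-137],[-0.104,-0.387,0]],[85,[-80,60,-137],[-0.13,-0.484,0]],[85,[-80,60,-137],[-0.1446,-0.5395,0]],[85,[-80,60,-137],[-0.1446,-0.5395,0]]])

```text
time: 3.92
tool_pos: [485.6, 274.0, 189.9]
tool_rot: [0.124, 0.953, -0.037, 0.273]
wrist_force: [-0.6, 0.2, 0.8]
gripper_width: 84.8
grasp_force: 0.0
```

Run:
```python
from h import *
from cell import status
c=snap("w4")
print("cam",-c["R"].T@c["t"],proj(c,[[568,252,65]]),status.get_state()["joint_pos"])
def crop(n,x,y,w):
    im=cv2.imread(f"pics/{n}.png")[y:y+w*3//4,x:x+w]; k=400/w
    c=cv2.convertScaleAbs(cv2.resize(im,(400,300),interpolation=cv2.INTER_CUBIC),alpha=1.2)
    for i in range(0,w,20):
        j=int(i*k); c[:,j]=c[:,j]//2+60; c[min(j,299)]=c[min(j,299)]//2+60
        cv2.putText(c,str(x+i),(j,8),0,.28,(0,0,255),1)
        if j<300: cv2.putText(c,str(y+i),(0,j+8),0,.28,(0,0,255),1)
    return c
cv2.imwrite("pics/crop2.png",np.vstack([np.hstack([crop("w1",220,30,200),crop("w2",275,130,200)]),np.hstack([crop("w3",250,110,200),crop("w4",160,40,320)])]))
```

```text
cam [366.91991504 304.87804046 259.4410093 ] [[322.22267302 247.00800702]] [ 0.73434466 -0.05057872 -0.46024092  0.83456789 -0.45954121  0.91716766]
```

View pics/crop2.png

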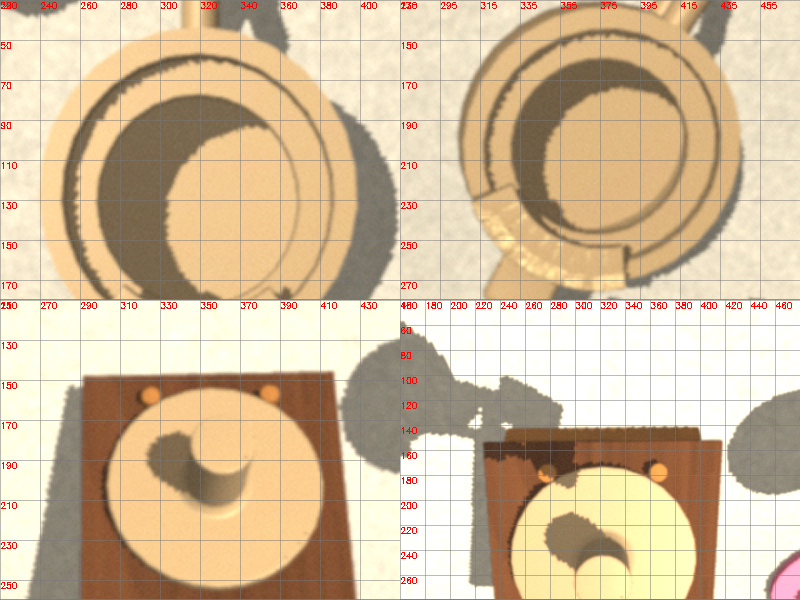

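Crop: wrist views show the hole edge and rim of the crock, and the buff lid with its tall knob on the board with its two pegs (w3 (326,158),(385,157)). Choice confirmed. Now the fits.

```bash
cat > fit.py <<'E'
from h import *
C={n:dict(np.load(n+".npz")) for n in("w1","w2","w3","w4","top0","scene0")}
L={"w3":[(303,200),(411.5,200),(356,153.5),(360,254),(315,172.5),(397.5,172.5),(317.5,232.5),(400,234)],
"w4":[(248,246.4),(396.8,244),(322.4,172.8)]}
K={"w3":(360.5,181.5),"w4":(321.6,264.8),"scene0":(439.1,279.0)}
def f(p):
    R=lidR(p[3],p[4]); P=DISC@R.T+p[:3]
    r=sum([hullres(C[n],P,L[n]) for n in L],[])
    k=[(proj(C[n],p[:3]+R[:,2]*52)-K[n]).ravel() for n in K]
    return np.r_[r,np.ravel(k),(p[4]-.5585)*50]
s=least_squares(f,[568,252,60,-.26,.56],diff_step=1e-4,loss="soft_l1")
p=s.x;R=lidR(p[3],p[4]);print("lid",p.round(3),"knobpt",(p[:3]+36*R[:,2]).round(1),"z",R[:,2].round(3));print(s.fun.round(2))
for n in("w3",): print("pegs",[ray(C[n],q,40) for q in((325.5,158),(385,157))])
H={"w1":[(268.5,129),(318.5,77.5),(369.5,127.5)],"w2":[(331,205),(377.5,159),(418.5,205),(375,246.5)]}
O={"w1":[(240.5,130),(398.5,127.5),(319,43.5)],"w2":[(305,205),(375,131.5),(446,205)]}
def g(p,w=1):
    r=sum([hullres(C[n],circ(46,p[2])+[p[0],p[1],0],H[n]) for n in H],[])
    o=sum([hullres(C[n],circ(p[3],p[2]+10)+[p[0],p[1],0],O[n]) for n in O],[])
    return np.r_[r,o]
s=least_squares(g,[508,-180,70,70],diff_step=1e-4);print("crock",s.x.round(2),s.fun.round(2))
for q,z in(((320,20),60),((318,225),90),((318,225),80)):
    d=ray(C["w1"],q,z)-[s.x[0],s.x[1],0];print(d,np.arctan2(d[1],d[0]))
E
python3 fit.py
```

```text
lid [ 5.70246e+02  2.51614e+02  6.12010e+01 -2.40000e-01  5.70000e-01] knobpt [551.4 256.2  91.5] z [-0.524  0.129  0.842]
[ 0.03 -0.51 -0.14  0.99  0.91  0.96  4.09  0.65 -0.34  0.04  1.03  0.14
 -0.51  0.19  0.28 -0.63  0.21  0.59]
pegs [array([516.43739731, 232.61098421,  40.        ]), array([532.26594569, 294.77724704,  40.        ])]
crock [ 509.79 -180.7    65.95   70.99] [-0.71  0.09  0.11  0.82  0.37 -0.42 -0.17  0.92  0.74  0.59 -0.88 -0.92
 -0.81]
[83.68970288 39.75165449 60.        ] 0.443439031948759
[-74.26015456 -34.41862564  90.        ] -2.7075796093796836
[-76.15831384 -35.23394816  80.        ] -2.708276449021326
```

Run:
```python
from cell import status
s=status.get_state();print(s["tool_pos"],s["tool_rot"],s["time"])
```

```text
[487.5070729  274.70847702 192.17279374] [ 0.12457171  0.95337617 -0.03601369  0.27250465] 3.9667
```

Call:
play_rows(commands=[[70,[15,-5,-25],[0,0,0]],[60,[31,-10,-51],[0,0,0]],[60,[39,-12,-64],[0,0,0]],[60,[46,-14,-76],[0,0,0]],[60,[54,-16,-89],[0,0,0]],[60,[62,-18.3,-101.7],[0,0,0]],[60,[62,-18.3,-101.7],[0,0,0]],[60,[62,-18.3,-101.7],[0,0,0]],[60,[62,-18.3,-101.7],[0,0,0]]], grip_force=30)

```text
time: 4.72
tool_pos: [552.5, 256.5, 92.8]
tool_rot: [0.126, 0.953, -0.036, 0.274]
wrist_force: [0.3, 0.2, -0.3]
gripper_width: 59.9
grasp_force: 0.0
```

Run:
```python
from h import *
c=snap("w5");s=snap("s5","scene")
a=cv2.resize(cv2.imread("pics/w5.png"),(400,300)); b=cv2.resize(cv2.imread("pics/s5.png")[230:350,370:530],(400,300),interpolation=cv2.INTER_CUBIC)
cv2.imwrite("pics/m5.png",np.hstack([a,b]))
from cell import status
s=status.get_state();print(s["tool_pos"],s["tool_rot"],s["wrist_force"])
```

```text
[552.00647759 256.82607691  92.87982002] [ 0.12510046  0.95294766 -0.03550552  0.27382473] [-0.63625546 -0.09491952  0.24701808]
```

View pics/m5.png

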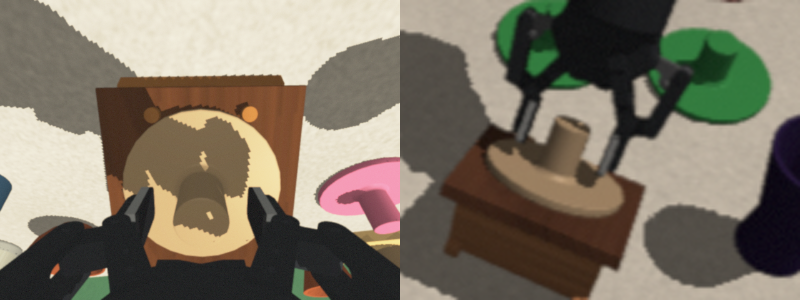

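The fingers straddle the knob, which sits centred between the pads at wrist (200,205 half-scale), with tips above the disc. Close.

Call:
play_rows(commands=[[40,[0,0,0],[0,0,0]],[25,[0,0,0],[0,0,0]],[20,[0,0,0],[0,0,0]],[20,[0,0,0],[0,0,0]],[20,[0,0,0],[0,0,0]],[20,[0,0,0],[0,0,0]],[20,[0,0,0],[0,0,0]]], grip_force=70)

```text
time: 5.4
tool_pos: [551.1, 256.9, 92.2]
tool_rot: [0.124, 0.953, -0.036, 0.274]
wrist_force: [-6.3, -0.7, 5.7]
gripper_width: 28.3
grasp_force: 68.7
```

Call:
play_rows(commands=[[20,[-3,1,5],[0,0,0]],[20,[-7,2,12],[0,0,0]],[20,[-10,3,20],[0,0,0]],[20,[-15,3,40],[0,0,0]],[20,[-20,3,65],[0,0,0]],[20,[-25,3,90],[0,0,0]],[20,[-30,3,120],[0,0,0]],[20,[-30,3,150],[0,0,0]],[20,[-30,3,150],[0,0,0]],[20,[-30,3,150],[0,0,0]],[20,[-30,3,150],[0,0,0]]])

```text
time: 6.32
tool_pos: [520.4, 259.2, 240.5]
tool_rot: [0.124, 0.953, -0.037, 0.273]
wrist_force: [0.1, 0.1, -3.7]
gripper_width: 28.7
grasp_force: 69.7
```

```bash
cat > plan.py <<'E'
from h import *
Z=lambda y,t:Ro.from_matrix(lidR(y,t))
c=np.array([509.8,-180.7]);Y=.437
def tcp(xo,zo,th,yo=0,k=36):
    v=np.array([xo-k*np.sin(th),yo]);return np.r_[c+Ro.from_euler('z',Y).as_matrix()[:2,:2]@v,70+zo+k*np.cos(th)]
E
python3 - <<'E'
from plan import *
from cell import status
th=.192
print("rv",(Z(Y,th)*Z(-.262,.5585).inv()).as_rotvec().round(4))
for a in((16,60),(16,12.9),(-2,12.9)):print(a,tcp(*a,th).round(1))
s=status.get_state();print(s["tool_pos"],s["wrist_force"],s["torque"],s["joint_pos"],s["time"])
n="w6";snap(n);snap("s6","scene");snap("t6","top")
a=cv2.resize(cv2.imread("pics/w6.png"),(400,300))
b=cv2.resize(cv2.imread("pics/s6.png")[150:300,340:540],(400,300),interpolation=cv2.INTER_CUBIC)
cv2.imwrite("pics/m6.png",np.hstack([a,b]))
E
```

```text
rv [-0.0327  0.3726  0.691 ]
(16, 60) [ 518.1 -176.8  165.3]
(16, 12.9) [ 518.1 -176.8  118.2]
(-2, 12.9) [ 501.8 -184.5  118.2]
[520.42146373 259.17210766 240.49997647] [ 0.06712536  0.08119252 -3.69802818] [ 0.16305647  0.83638658 -0.08192582] [ 0.66497829 -0.04610616 -0.35228878  0.90704779 -0.43709316  0.84390412] 6.3167
```

View pics/m6.png

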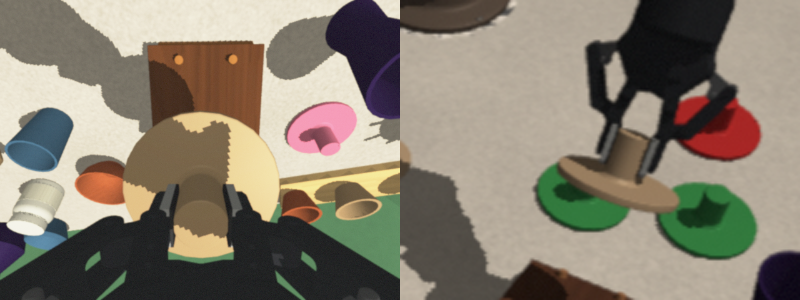

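The lid hangs level in the grip: wrist view left edge (198,288), right (446,301), top (323,179); scene view has the lid at (449,242). I'll fit how it sits in the tool.

Run:
```python
from plan import *
C={n:dict(np.load(n+".npz")) for n in("w6","s6")}
T=np.array([520.4,259.2,240.5]);Rq=Z(-.262,.5585)
L={"w6":[(198,288),(446,301),(323,179),(222,220),(424,225)],"s6":[(418.5,230),(480,254),(452.5,254)]}
# refine wrist edge points: print gradient along rows
im=cv2.imread("pics/w6.png").astype(int)
for y in(240,280): print(y,[int(x) for x in np.where(np.abs(im[y,2:,0]-im[y,:-2,0])>40)[0]])
for x in(300,330): print(x,[int(v) for v in np.where(np.abs(im[2:,x,0]-im[:-2,x,0])>40)[0]])
def f(p,keys=("w6","s6")):
    R=(Ro.from_rotvec([p[3],p[4],0])*Rq).as_matrix();o=T-36*Rq.as_matrix()[:,2]+Rq.as_matrix()@p[:3]
    P=DISC@R.T+o
    return np.r_[sum([hullres(C[n],P,L[n]) for n in keys],[]),np.array(p[3:])*20]
for k in(("w6",),("w6","s6")):
    s=least_squares(f,[0,0,0,0,0],diff_step=1e-3,x_scale=[1,1,1,.02,.02],args=(k,));print(s.x.round(3),s.fun.round(2))
```

```text
240 [11, 100, 101, 102, 209, 210, 211, 365, 366, 431, 509, 510, 512, 513]
280 [124, 125, 126, 127, 363, 364]
300 [64, 65, 66, 179, 180, 207, 365, 366, 417]
330 [64, 65, 66, 178, 179, 201, 202, 374, 375, 419]
[0. 0. 0. 0. 0.] [ 2.3   4.17  4.05 -1.65  1.56  0.    0.  ]
[ 0.    -0.586 -3.051  0.034  0.004] [ 0.97  1.09  4.41 -1.02 -0.47 -0.08 -2.06  0.93  0.68  0.09]
```

Run:
```python
from plan import *
C={n:dict(np.load(n+".npz")) for n in("w6","s6")}
T=np.array([520.4,259.2,240.5]);Rq=Z(-.262,.5585)
L={"w6":[(211,240),(432,240),(301,180.5),(331,179.5),(198.5,288),(446,301)],"s6":[(418.5,230),(480,254),(452.5,254)]}
def f(p,keys):
    R=(Rq*Ro.from_rotvec([p[3]/50,p[4]/50,0])).as_matrix();o=T-36*Rq.as_matrix()[:,2]+Rq.as_matrix()@p[:3]
    P=DISC@R.T+o
    return np.r_[sum([hullres(C[n],P,L[n]) for n in keys],[]),np.array(p[3:])*.4]
for k in(("w6",),("w6","s6")):
    s=least_squares(lambda q:f(q-10,k),[10.]*5,diff_step=1e-3);print((s.x-10).round(2),s.fun.round(2))
```

```text
[ 1.66 -0.5  -3.58  0.55  0.65] [-1.32 -0.88  0.39  0.72  0.79  0.38  0.22  0.26]
[ 1.78 -0.42 -3.16  0.15 -1.2 ] [-1.5  -0.66  0.32  0.74  0.89  0.63  0.02 -1.9   0.43  0.06 -0.48]
```

Call:
play_rows(commands=[[20,[0,-15,0],[-0.001,0.013,0.025]],[20,[0,-45,0],[-0.003,0.04,0.074]],[20,[0,-78,0],[-0.006,0.066,0.123]],[20,[0,-111,0],[-0.008,0.093,0.173]],[20,[0,-144,0],[-0.011,0.12,0.222]],[20,[0,-177,0],[-0.013,0.146,0.271]],[20,[0,-210,0],[-0.015,0.173,0.321]],[20,[0,-243,0],[-0.018,0.2,0.37]],[20,[0,-276,0],[-0.02,0.226,0.42]],[20,[0,-309,0],[-0.022,0.253,0.469]],[20,[0,-342,0],[-0.025,0.28,0.519]],[20,[0,-375,0],[-0.027,0.306,0.568]],[20,[-1,-405,-10],[-0.029,0.333,0.617]],[20,[-2,-425,-25],[-0.031,0.355,0.66]],[20,[-3,-435,-40],[-0.0327,0.3726,0.691]],[20,[-3,-436,-50],[-0.0327,0.3726,0.691]],[20,[-3,-436,-50],[-0.0327,0.3726,0.691]],[20,[-3,-436,-50],[-0.0327,0.3726,0.691]]])

```text
time: 7.97
tool_pos: [517.5, -175.9, 190.1]
tool_rot: [-0.216, 0.972, 0.021, 0.093]
wrist_force: [0.5, 0.5, -2.9]
gripper_width: 28.6
grasp_force: 69.8
```

Run:
```python
from plan import *
from cell import status
s=status.get_state();print(s["tool_pos"],s["wrist_force"],s["torque"],s["joint_pos"],s["time"])
q=Ro.from_quat(s["tool_rot"]).as_matrix();print(q.round(3),Z(Y,.192).as_matrix()[:,2])
snap("w7");snap("s7","scene");snap("t7","top")
a=cv2.resize(cv2.imread("pics/w7.png"),(400,300))
b=cv2.resize(cv2.imread("pics/s7.png")[160:295,170:350],(400,300),interpolation=cv2.INTER_CUBIC)
cv2.imwrite("pics/m7.png",np.hstack([a,b]))
```

```text
[ 517.49740423 -175.94755501  190.0918924 ] [ 0.50054111  0.54479662 -2.93733294] [-0.1724347   0.23674968 -0.00717463] [-0.39962481  0.07139156 -0.24490465  1.12731231  0.1423152  -0.82894404] 7.9667
[[-0.889 -0.425  0.171]
 [-0.417  0.905  0.082]
 [-0.189  0.002 -0.982]] [-0.17289006 -0.08076054  0.98162455]
```

View pics/m7.png

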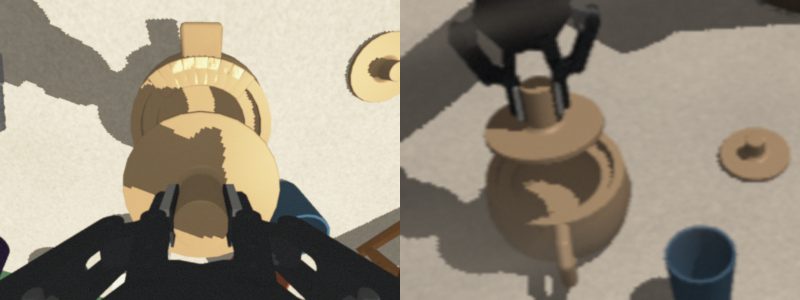

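Wrist view: lid (centre col 201) is in line with the crock rim (131–271) and beak (202), edge in front of the hood. Descend.

Call:
play_rows(commands=[[20,[0,0,-8],[0,0,0]],[20,[0,0,-18],[0,0,0]],[20,[0,0,-28],[0,0,0]],[20,[0,0,-38],[0,0,0]],[20,[0,0,-48],[0,0,0]],[20,[0,0,-56],[0,0,0]],[20,[0,0,-62],[0,0,0]],[20,[0,0,-66],[0,0,0]],[20,[0,0,-68],[0,0,0]],[20,[0,0,-69],[0,0,0]],[20,[0,0,-70],[0,0,0]],[20,[0,0,-70],[0,0,0]],[20,[0,0,-70],[0,0,0]]])

```text
time: 9.2
tool_pos: [518.4, -176.7, 121.7]
tool_rot: [-0.217, 0.971, 0.021, 0.094]
wrist_force: [0.9, -0.1, -1.9]
gripper_width: 28.4
grasp_force: 69.8
```

Run:
```python
from plan import *
from cell import status
s=status.get_state();print(s["tool_pos"],s["wrist_force"],s["torque"])
snap("w8");snap("s8","scene");snap("t8","top")
a=cv2.resize(cv2.imread("pics/w8.png")[40:400,80:560],(400,300))
b=cv2.resize(cv2.imread("pics/s8.png")[190:280,190:310],(400,300),interpolation=cv2.INTER_CUBIC)
cv2.imwrite("pics/m8.png",np.hstack([a,b]))
```

```text
[ 518.41832349 -176.71814245  121.69175782] [ 0.93780798 -0.08342949 -1.86455056] [-0.11949834  0.25235805 -0.02824239]
```

View pics/m8.png

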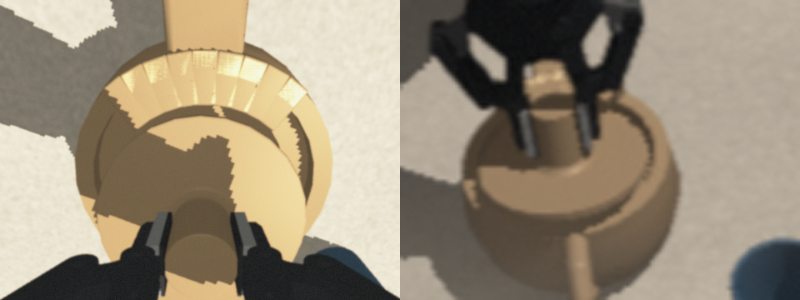

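Call:
play_rows(commands=[[20,[0,0,-1],[0,0,0]],[20,[0,0,-2],[0,0,0]],[20,[0,0,-3],[0,0,0]],[20,[0,0,-3],[0,0,0]],[20,[0,0,-3],[0,0,0]]])

```text
time: 9.77
tool_pos: [518.1, -176.6, 118.2]
tool_rot: [-0.217, 0.972, 0.021, 0.093]
wrist_force: [-0.4, -0.4, -2.9]
gripper_width: 28.4
grasp_force: 69.8
```

Call:
play_rows(commands=[[20,[0,0,-1],[0,0,0]],[20,[0,0,-1.5],[0,0,0]],[20,[0,0,-1.5],[0,0,0]],[20,[0,0,-1.5],[0,0,0]]])

```text
time: 10.1
tool_pos: [518.2, -176.6, 116.7]
tool_rot: [-0.217, 0.971, 0.021, 0.094]
wrist_force: [0.6, -0.4, -2.3]
gripper_width: 28.3
grasp_force: 69.8
```

Call:
play_rows(commands=[[20,[0,0,-1],[0,0,0]],[20,[0,0,-1.5],[0,0,0]],[20,[0,0,-1.5],[0,0,0]],[20,[0,0,-1.5],[0,0,0]]])

```text
time: 10.43
tool_pos: [518.2, -176.6, 115.2]
tool_rot: [-0.217, 0.971, 0.021, 0.094]
wrist_force: [0.2, 0.2, -3.0]
gripper_width: 28.4
grasp_force: 69.8
```

Call:
play_rows(commands=[[20,[0,0,-0.5],[0,0,0]],[20,[0,0,-1],[0,0,0]],[20,[0,0,-1],[0,0,0]],[20,[0,0,-1],[0,0,0]]])

```text
time: 10.77
tool_pos: [518.3, -176.6, 114.4]
tool_rot: [-0.217, 0.971, 0.021, 0.094]
wrist_force: [-0.1, 0.2, -1.6]
gripper_width: 28.2
grasp_force: 70.0
```

Call:
play_rows(commands=[[20,[0,0,-0.5],[0,0,0]],[20,[0,0,-1],[0,0,0]],[20,[0,0,-1],[0,0,0]],[20,[0,0,-1],[0,0,0]]])

```text
time: 11.1
tool_pos: [518.5, -176.7, 113.8]
tool_rot: [-0.217, 0.971, 0.02, 0.094]
wrist_force: [-1.3, -0.2, 2.4]
gripper_width: 28.4
grasp_force: 70.4
```

Call:
play_rows(commands=[[20,[0,0,-0.5],[0,0,0]],[20,[0,0,-1],[0,0,0]],[20,[0,0,-1],[0,0,0]],[20,[0,0,-1],[0,0,0]]])

```text
time: 11.43
tool_pos: [518.7, -176.8, 113.3]
tool_rot: [-0.217, 0.971, 0.02, 0.094]
wrist_force: [-3.4, 0.8, 6.7]
gripper_width: 28.4
grasp_force: 71.0
```

Contact felt at TCP z ≈ 114, which matches the expected ledge height. Raise 6 mm, then slide under the hood.

Call:
play_rows(commands=[[20,[0,0,2],[0,0,0]],[20,[0,0,4],[0,0,0]],[20,[0,0,6],[0,0,0]],[20,[0,0,6],[0,0,0]],[20,[-1.8,-0.9,6],[0,0,0]],[20,[-3.6,-1.7,6],[0,0,0]],[20,[-5.4,-2.5,6],[0,0,0]],[20,[-7.2,-3.4,6],[0,0,0]],[20,[-9,-4.2,6],[0,0,0]],[20,[-9,-4.2,6],[0,0,0]],[20,[-9,-4.2,6],[0,0,0]]])

```text
time: 12.35
tool_pos: [509.1, -180.9, 118.3]
tool_rot: [-0.217, 0.972, 0.021, 0.094]
wrist_force: [-0.5, 0.4, -2.8]
gripper_width: 28.7
grasp_force: 69.8
```

Call:
play_rows(commands=[[20,[-1.8,-0.9,0],[0,0,0]],[20,[-3.6,-1.7,0],[0,0,0]],[20,[-5.4,-2.5,0],[0,0,0]],[20,[-7.2,-3.4,0],[0,0,0]],[20,[-7.2,-3.4,0],[0,0,0]],[20,[-7.2,-3.4,0],[0,0,0]]])

```text
time: 12.85
tool_pos: [501.9, -184.3, 118.3]
tool_rot: [-0.217, 0.972, 0.021, 0.094]
wrist_force: [-0.2, -0.1, -2.7]
gripper_width: 28.6
grasp_force: 69.7
```

Run:
```python
from plan import *
from cell import status
s=status.get_state();print(s["tool_pos"],s["wrist_force"],s["torque"])
snap("w9");snap("s9","scene");snap("t9","top")
a=cv2.resize(cv2.imread("pics/w9.png")[40:400,80:560],(400,300))
b=cv2.resize(cv2.imread("pics/s9.png")[190:280,190:310],(400,300),interpolation=cv2.INTER_CUBIC)
cv2.imwrite("pics/m9.png",np.hstack([a,b]))
```

```text
[ 501.89243817 -184.29462949  118.31572647] [-0.1594522  -0.12040473 -2.71262066] [-0.12013583  0.29416981  0.06531477]
```

View pics/m9.png

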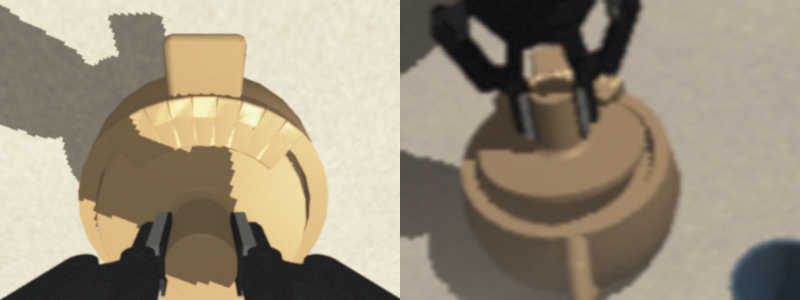

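Scene view shows the lid's low edge under the hood and the handle-side edge raised above the ledge; no contact force. Level it about the low edge.

Call:
play_rows(commands=[[20,[1,0.5,-1.3],[-0.0102,0.0217,0]],[20,[2,0.9,-2.6],[-0.0203,0.0435,0]],[20,[2.9,1.3,-4],[-0.0305,0.0652,0]],[20,[3.8,1.8,-5.3],[-0.0406,0.087,0]],[20,[3.8,1.8,-5.3],[-0.0406,0.087,0]],[20,[3.8,1.8,-5.3],[-0.0406,0.087,0]]])

```text
time: 13.5
tool_pos: [506.3, -182.0, 112.6]
tool_rot: [-0.218, 0.975, 0.011, 0.046]
wrist_force: [0.2, 0.1, -3.3]
gripper_width: 28.3
grasp_force: 69.8
```

Call:
play_rows(commands=[[20,[0.9,0.4,-1.4],[-0.0102,0.0217,0]],[20,[1.7,0.8,-2.8],[-0.0203,0.0435,0]],[20,[2.6,1.2,-4.3],[-0.0305,0.0652,0]],[20,[3.4,1.6,-5.7],[-0.0406,0.087,0]],[20,[3.4,1.6,-5.7],[-0.0406,0.087,0]],[20,[3.4,1.6,-5.7],[-0.0406,0.087,0]]])

```text
time: 14.0
tool_pos: [509.6, -180.5, 106.9]
tool_rot: [-0.218, 0.976, 0.0, -0.0]
wrist_force: [-0.1, -0.7, -3.1]
gripper_width: 28.4
grasp_force: 69.8
```

Call:
play_rows(commands=[[20,[0,0,-0.5],[0,0,0]],[20,[0,0,-1],[0,0,0]],[20,[0,0,-1],[0,0,0]],[20,[0,0,-1],[0,0,0]]])

```text
time: 14.33
tool_pos: [509.1, -180.9, 106.5]
tool_rot: [-0.218, 0.976, -0.0, 0.0]
wrist_force: [0.4, -0.0, -2.4]
gripper_width: 28.3
grasp_force: 70.1
```

Call:
play_rows(commands=[[20,[0,0,-0.5],[0,0,0]],[20,[0,0,-1],[0,0,0]],[20,[0,0,-1],[0,0,0]],[20,[0,0,-1],[0,0,0]]])

```text
time: 14.67
tool_pos: [509.1, -180.8, 106.3]
tool_rot: [-0.218, 0.976, -0.0, 0.0]
wrist_force: [-4.0, 2.8, 4.3]
gripper_width: 28.5
grasp_force: 71.0
```

Contact at exactly the expected height, so it is seated. Release and rise.

Call:
play_rows(commands=[[30,[0,0,0.5],[0,0,0]],[36,[0,0,0.5],[0,0,0]],[45,[0,0,0.5],[0,0,0]],[60,[0,0,0.5],[0,0,0]],[60,[0,0,0.5],[0,0,0]],[60,[0,0,0.5],[0,0,0]],[60,[0,0,8],[0,0,0]],[60,[0,0,20],[0,0,0]],[60,[0,0,40],[0,0,0]],[60,[0,0,70],[0,0,0]],[60,[0,0,110],[0,0,0]],[60,[-25,30,140],[0,0,0]],[60,[-60,60,160],[0,0,0]],[60,[-90,90,170],[0,0,0]],[60,[-90,90,170],[0,0,0]],[60,[-90,90,170],[0,0,0]]])

```text
time: 16.0
tool_pos: [417.4, -89.1, 278.4]
tool_rot: [-0.219, 0.976, -0.001, 0.002]
wrist_force: [-0.3, -0.3, -0.1]
gripper_width: 60.4
grasp_force: 0.0
```

Run:
```python
from plan import *
snap("s10","scene");T=snap("t10","top");W=snap("w10")
s=cv2.imread("pics/s10.png");t=cv2.imread("pics/t10.png")
a=cv2.resize(s[190:280,190:310],(400,300),interpolation=cv2.INTER_CUBIC);b=cv2.resize(t[197:272,345:445],(400,300),interpolation=cv2.INTER_CUBIC)
cv2.imwrite("pics/m10.png",np.hstack([a,b]))
S=dict(np.load("s10.npz"))
for k in(42,44,52):print(k,proj(S,[*c,70+k]),proj(T,[*c,70+k]))
```

```text
42 [[236.67748788 226.71563661]] [[394.12106365 235.72159736]]
44 [[236.5462298  226.09206375]] [[394.27973024 235.62781114]]
52 [[236.01714311 223.57851111]] [[394.92074136 235.24891597]]
```

View pics/m10.png

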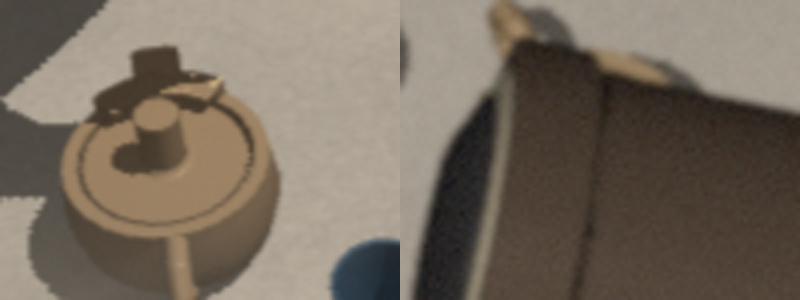

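The scene view shows the lid lying flat inside the counterbore, with an even gap to the rim. The knob top is at (237,224), and (236,224) was expected. The gripper is clear.

```bash
python3 -c "
from cell import r
print(r.close_job())"
```

```text
the job is handed in; nothing more can be done
None
```

The lid went in under the hood edge first and now lies flat in the crock's seat, released with the gripper clear; the job is handed in, but the judge returned no verdict.

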